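# Hold a reagent bottle over the code reader

## Task

Take the flat rectangular bottle out of the three-compartment tray, carry it upright over the top of the tube rack, and hold it about a centimetre above the dark window of the code reader, centred and with its long side along the window's long side, so that the code under its foot can be read. The bottle and gripper must never touch the reader, and the rack and the other two bottles stay standing where they are. Finish while still holding the bottle there, upright and motionless: do not put it down or let go.

Things in the scene. Friction and masses are not known exactly. Their poses are not given: they have to be found in the camera images.
- flat_bottle: the bottle to carry: flat-sided white plastic bottle of rectangular section, 44 mm (its x) by 28 mm (its y), body 66 mm tall, plus a centred round grey cap 20 mm across, 10 mm tall; 0.06 to 0.13 kg. Origin: centre of its underside, z up. It stands upright in any one of the tray's three compartments, turned up to 0.5 rad from the tray, and rises above the walls.
- round_bottle: bystander in the tray: round white bottle 34 mm across, 66 mm tall plus a 10 mm grey cap 20 mm across. Origin: centre of its underside.
- square_bottle: bystander in the tray: shorter square white bottle 34 by 34 mm, 50 mm tall plus a 10 mm grey cap 26 mm across. Origin: centre of its underside.
- tray: fixed open grey tray, 252 mm (its x) by 90 mm (its y), walls 36 mm high and 4 mm thick, floor 4 mm thick, three compartments in a row along x, each about 79 by 82 mm and holding one bottle; centres about 83 mm apart. Origin: centre of its underside on the bench. Left or right of the rack; the reader on the other side.
- rack: loose tube rack between tray and reader, all one rigid piece: blue block 240 mm long (its x) by 72 mm wide (its y) by 50 mm high, with two rows of clear tubes with white caps standing in it up to 115 mm above the bench; 0.9 kg. Origin: centre of its underside on the bench.
- reader: fixed code reader, a white box 130 mm (its x) by 160 mm (its y) by 60 mm high; along its +x edge runs a grey display ridge 26 mm wide and 130 mm long, up to 82 mm above the bench. Origin: centre of its underside.
- reader_window (a point): centre of the dark rectangular reading window, flush in the reader's top, 60 mm above the bench: 46 mm along the point's x, 62 mm along the point's y (its long side), within a thin aluminium border; z up. It lies 12 mm towards -x of the reader's centre; axes as the reader's.
Things that resemble listed ones, but are neither listed nor needed, are in the scene too. Leave any pink or red look-alike of the flat_bottle alone.

How it is judged:
On the way, in this order (a step that is already met when the one before it is completed fails the run):
1. the flat bottle is lifted out of the tray in the gripper (contact force between the fingers and flat_bottle above 0.5 N and z of flat_bottle in the frame of tray above 0.05 m), for 0.1 s.
2. the flat bottle is carried over the top of the tube rack (contact force between the fingers and flat_bottle above 0.5 N and z of flat_bottle in the frame of rack above 0.115 m and x of flat_bottle in the frame of rack between -0.13 and 0.13 m and y of flat_bottle in the frame of rack between -0.05 and 0.05 m), for 0.05 s.
At the end, for the whole second after the job is handed in: The gripper still holds the flat bottle, motionless, upright (0.12 rad), its foot 3 to 20 mm above the window, centred within 8 mm, long side along the window's (0.15 rad, either way round), clear of the reader; rack moved under 15 mm, other bottles upright (0.2 rad) and moved under 30 mm (contact force between the fingers and flat_bottle above 0.5 N and z of flat_bottle in the frame of reader_window between 0.003 and 0.02 m and horizontal distance between flat_bottle and reader_window below 0.008 m and angle between the x axis of flat_bottle and the y axis of reader_window, either way round below 0.15 rad and angle between flat_bottle's own z axis and vertical below 0.12 rad and linear speed of flat_bottle below 0.02 m/s and contact force between flat_bottle and reader below 0.1 N and distance of rack from where it was at the start of the episode below 0.015 m and distance of each of round_bottle, square_bottle from where it was at the start of the episode below 0.03 m and angle between each of round_bottle, square_bottle's own z axis and vertical below 0.2 rad); the arm keeps its last pose, push and grip.
It fails at once if the reader is touched (contact force between reader and anything else above 0.5 N).
It fails at once if the tube rack is pushed more than 15 mm or tipped (distance of rack from where it was at the start of the episode above 0.015 m or angle between rack's own z axis and vertical above 0.2 rad).
It fails at once if the flat bottle is tipped (more than about 30 degrees) (angle between flat_bottle's own z axis and vertical above 0.5 rad).
It fails at once if the round bottle is moved more than 30 mm or knocked over (distance of round_bottle from where it was at the start of the episode above 0.03 m or angle between round_bottle's own z axis and vertical above 0.4 rad).
It fails at once if the square bottle is moved more than 30 mm or knocked over (distance of square_bottle from where it was at the start of the episode above 0.03 m or angle between square_bottle's own z axis and vertical above 0.4 rad).
It also fails if it takes over 42 s, if anything falls off the work surface, if the arm or the gripper's body presses on something with over 40 N, if the wrist force passes 120 N, or if a joint passes its speed limit or range.

## Robot

A 6-joint arm with a two-finger parallel gripper is mounted at the origin on the work surface. World frame = base frame: x ahead of the robot, y to its left, z up, the work surface at z = 0. Lengths are in m, angles in rad, forces in N, time in s.
With the tool pointing down it reaches from about 0.15 to 0.775 m from the base axis. Payload 6.1 kg.
Tool frame: the origin (TCP) lies midway between the tips of the shut fingers; the grasp point (between the pads) lies 19 mm behind it; z points along the fingers, x is the direction in which the jaws open and shut, and the axes are right-handed (so a half turn about z gives the same grasp; the last joint's range is limited). The gripper opens to 85 mm and grips with 20 to 120 N. Pads are 22 mm wide; open, the fingers measure 114 mm over their backs; the gripper's body (76 mm by 85 mm) begins 54 mm behind the grasp point. The pads swing forward as they close: fully open they stand 13 mm farther back than shut.
Start: joints at [-1.28, 0.126, -0.04, 1.405, 0, 1.571], TCP at [0.151, -0.503, 0.231] pointing down, gripper open.
Joint ranges: [-2.72, 2.72], [-0.95, 1.95], [-1.27, 1.35], [-1.78, 2.02], [-1.46, 1.47], [-3.14, 3.14]. Speed limits (rad/s): [2.39, 2.39, 3.01, 3.14, 3.14, 3.14].

## Interface

Orientations are given as a 3x3 rotation matrix whose columns are the frame's x, y, z axes.
In Python, from cell import get_obs, read_camera, hand_in gives the robot as it stands. The module is installed in compiled form; this text tells all that it offers.
- The arm moves only by the shell command python3 -m jog 'ROWS' [OPENING] [FORCE]. ROWS is JSON, a list that holds one entry, the list of rows, each a list of 4 numbers: the shift along the tool's x, y, z in cm, then the turn about the tool's z in rad. In form: [[[dx, dy, dz, roll], ...]]. A call has 1 to 5 rows; each row shifts and turns the commanded pose from where the row before left it, along the tool's axes as they then stand; what a row does not reach is not made up. A row lasts 1/10 s, in which the tool goes at most 50 mm and 8.59 degrees, less where a joint would pass 70% of its speed; a pose out of reach is approached as far as the arm can. A call with a gripper value outside its range is refused whole. OPENING is the opening, from 0 (shut) to 1 (fully open), set as the call begins (- or left out, the last holds). The fingers move at their own pace and stop on an object; FORCE is the grip in N (left out, the last holds). Time passes only in rows, so rows that do not move let the fingers close. It gives the time, the measured TCP pose, the force and the opening at its end, in the units of the state.
- get_obs(): the state, without advancing time (a new reading comes with each control period).
- read_camera(name): name is "scene" or "top" or "wrist"; returns a dict with "img" (384x512x3 uint8, blue, green, red), "camera_matrix" (3x3 intrinsics, pixels), "dist_coeffs" ([k1, k2, p1, p2, k3] as OpenCV has them; the pictures are not rectified), "eye" and "attitude" of the camera in the world. Camera axes: x right, y down, z forward; pixel columns grow to the right and rows downward; lengths in m; the calibration is good to about 2 mm. A picture is of the moment at which its call begins. There is no depth.
- hand_in(): hands the job in, once; it reports no verdict.
The state is a dict: "time": time; "joint_pos": joint angles; "qvel": joint speeds; "joint_efforts": joint torques, N m; "tcp_pos": TCP position; "tool_rot": TCP orientation; "wrist_force": force on the tool from outside, world axes, zero at the start; "ft_torque": the same for the moment, N m; "finger_gap": finger opening in m.
Only numpy, scipy, OpenCV 4.12 (cv2) and the standard library are available. Lean on these libraries where they do the work, as an engineer would, in place of code of your own. Each camera call takes 0.05 s, during which the arm holds its last target. There are 200 camera calls.

## Working session

There is one attempt and no reset: what is moved stays moved. The work goes in short steps, Python scripts to look and compute and a shell command to move; the robot and the scene stay as the last step left them, time stands still between calls to the robot, and variables do not carry over. Pictures are saved under pics/ and viewed, about 8 in all and at most 12, crops included, and the job is handed in when it is done.

```bash
mkdir -p pics
python3 - <<'E'
from cell import *
import cv2,numpy as np
for n in ["top","scene"]:
    c=read_camera(n); cv2.imwrite(f"pics/{n}0.png",c["img"]); np.set_printoptions(precision=4,suppress=True)
    print(n,c["camera_matrix"],c["dist_coeffs"],c["eye"],c["attitude"])
o=get_obs();print(o["time"],o["tcp_pos"],o["tool_rot"],o["finger_gap"])
E
```

```text
top [[465.8686   0.     247.8851]
 [  0.     465.8686 193.9846]
 [  0.       0.       1.    ]] [-0.0374  0.      0.      0.      0.    ] [ 0.3637 -0.012   1.1775] [[ 0.0179 -0.9857  0.1677]
 [-0.9998 -0.0172  0.0054]
 [-0.0024 -0.1678 -0.9858]]
scene [[407.8854   0.     262.2518]
 [  0.     407.8854 189.923 ]
 [  0.       0.       1.    ]] [-0.1491  0.      0.      0.      0.    ] [ 1.3068 -0.1053  0.5328] [[ 0.1079  0.5351 -0.8379]
 [ 0.9939 -0.0787  0.0777]
 [-0.0244 -0.8411 -0.5403]]
0.1 [ 0.1504 -0.5026  0.2306] [[ 0.2867 -0.958  -0.0005]
 [-0.958  -0.2867  0.0014]
 [-0.0015  0.     -1.    ]] 0.08506507914025914
```

View pics/top0.png

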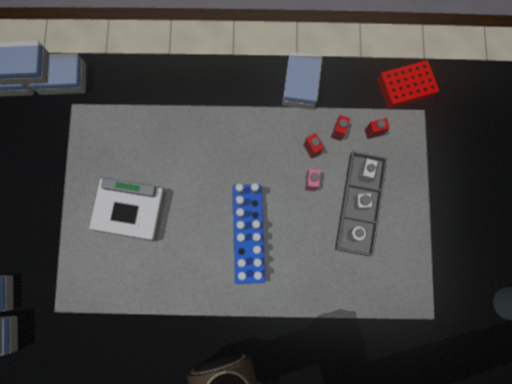

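View pics/scene0.png

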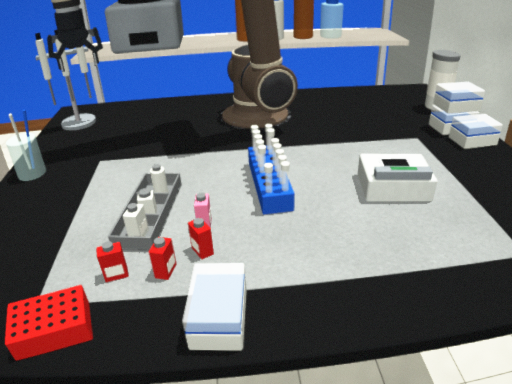

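The top view shows the reader at (127,208), the rack at (249,233) and the tray at (361,203). White bottles stand in the tray at (370,168), (365,200) and (359,233), with pink and red decoys outside it. The far one at (370,168) looks flat with a small cap, so I'll confirm that in an enlarged crop.

Run:
```python
import cv2,numpy as np
t=cv2.imread("pics/top0.png");s=cv2.imread("pics/scene0.png")
a=cv2.resize(t[145:265,325:395],None,fx=5,fy=5,interpolation=cv2.INTER_CUBIC) # 350x600
b=cv2.resize(t[170:250,82:172],None,fx=5,fy=5,interpolation=cv2.INTER_CUBIC) #450x400
c=cv2.resize(s[155:250,105:215],None,fx=2,fy=2,interpolation=cv2.INTER_CUBIC)
o=np.zeros((600,800,3),np.uint8);o[:,:350]=a;o[:400,350:]=b;o[400:590,350:570]=c
cv2.imwrite("pics/crop1.png",o)
```

```text
(no output)
```

View pics/crop1.png

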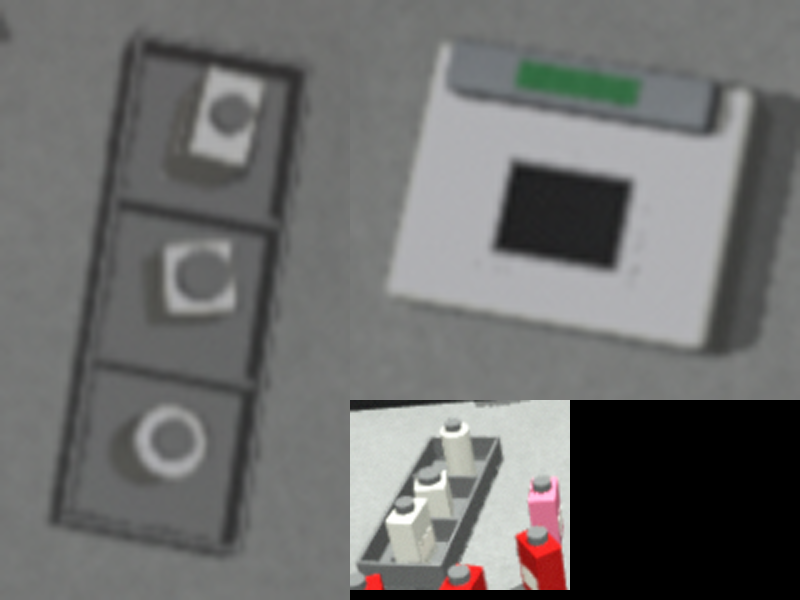

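The crop confirms the far compartment, cap at crop (232,114). It has a rectangular top and a small cap; the middle one is square with a large cap and the near one is round. The window corners in the crop are about (512,160), (634,180), (614,270) and (493,250).

```bash
cat > h.py <<'E'
from cell import *
import cv2,numpy as np
from scipy.optimize import least_squares,minimize
np.set_printoptions(precision=4,suppress=True)
def proj(c,P):
    R=np.array(c["attitude"]).T; t=-R@np.array(c["eye"])
    return cv2.projectPoints(np.array(P,float).reshape(-1,3),cv2.Rodrigues(R)[0],t,np.array(c["camera_matrix"]),np.array(c["dist_coeffs"]))[0].reshape(-1,2)
def ray(c,px,z):
    n=cv2.undistortPoints(np.array(px,float).reshape(-1,1,2),np.array(c["camera_matrix"]),np.array(c["dist_coeffs"])).reshape(-1,2)
    d=np.c_[n,np.ones(len(n))]@np.array(c["attitude"]).T; e=np.array(c["eye"])
    return e+d*((z-e[2])/d[:,2:])
def place(p,L,z):  # p=x,y,yaw
    L=np.array(L,float);a,b=np.cos(p[2]),np.sin(p[2])
    return np.c_[p[0]+a*L[:,0]-b*L[:,1],p[1]+b*L[:,0]+a*L[:,1],np.full(len(L),z) if np.isscalar(z) else z]
def rect(a,b): return np.array([[a,b],[a,-b],[-a,-b],[-a,b]])/2
def fit(c,px,L,z,p0):
    r=least_squares(lambda p:(proj(c,place(p,L,z))-px).ravel(),p0); return r.x,np.sqrt(np.mean(r.fun**2))
E
python3 - <<'E'
from h import *
c=read_camera("top")
cr=lambda A,ox,oy,u0:np.array([[(u-u0+.5)/5-.5+ox,(v+.5)/5-.5+oy] for u,v in A])
w=cr([(512,160),(634,180),(614,270),(493,250)],82,170,350) # far-left,far-right,near-right,near-left
print("window",fit(c,w,[[.023,.031],[.023,-.031],[-.023,-.031],[-.023,.031]],.06,[.4,.3,0]))
rc=cr([(442,40),(388,295),(703,350)],82,170,350)
print("reader pts z.06",ray(c,rc,.06))
cap=cr([(232,113)],325,145,0);print("cap",ray(c,cap,.078))
# silhouette fit of white body in top picture
g=c["img"][145:265,325:395]; G=cv2.resize(g,None,fx=5,fy=5,interpolation=cv2.INTER_CUBIC)
m=(cv2.cvtColor(G,cv2.COLOR_BGR2GRAY)>150).astype(np.uint8); m[190:]=0
cv2.circle(m,(232,114),22,1,-1)
k,lab,st,ce=cv2.connectedComponentsWithStats(m); m=(lab==lab[114,232]).astype(np.uint8)
def sil(p,z0=.004):
    P=np.r_[place(p,rect(.044,.028),.07),place(p,rect(.044,.028),.038)]
    q=(proj(c,P)-[325,145]+.5)*5-.5
    h=cv2.convexHull(q.astype(np.float32)); M=np.zeros_like(m); cv2.fillConvexPoly(M,(h*16).round().astype(int),1,shift=4); return M
top=lambda p:(proj(c,place(p,rect(.044,.028),.07))-[325,145]+.5)*5-.5
x0=ray(c,cap,.078)[0]
f=lambda p:np.sum(sil(p)!=m)
best=min((minimize(f,[x0[0],x0[1],y],method="Nelder-Mead",options=dict(initial_simplex=[[x0[0],x0[1],y],[x0[0]+.006,x0[1],y],[x0[0],x0[1]+.006,y],[x0[0],x0[1],y+.2]])) for y in(-.4,-.2,0,.2)),key=lambda r:r.fun)
print("sil",best.x,best.fun,m.sum()); print(top(best.x)); print(cv2.minAreaRect(np.argwhere(m)[:,::-1].astype(np.float32)))
E
```

```text
window (array([ 0.5029,  0.2931, -0.1473]), np.float64(0.302525731027239))
reader pts z.06 [[0.5884 0.3584 0.06  ]
 [0.4623 0.3758 0.06  ]
 [0.4388 0.2216 0.06  ]]
cap [[ 0.6218 -0.3031  0.078 ]]
sil [ 0.6259 -0.3062 -0.4989] 3016.0 3833
[[228.7942  56.8452]
 [279.5876  84.3722]
 [238.9569 160.9318]
 [187.9218 133.1048]]
((226.80484008789062, 116.67996978759766), (52.59770584106445, 81.28201293945312), 13.626996040344238)
```

```bash
R='tail -4'; 
python3 -m jog '[[[-0.3,-2.5,0,0],[-0.3,-2.5,0,0],[-0.3,-2.5,0,0],[-0.3,-2.5,0,0],[-0.3,-2.5,0,0]]]' | $R
python3 -m jog '[[[-0.3,-2.5,0,0],[-0.3,-2.5,0,0],[-0.3,-2.5,0,0],[-0.3,-2.5,0,0],[-0.3,-2.5,0,0]]]' >/dev/null
python3 -m jog '[[[-0.3,-2.5,0,0],[-0.3,-2.5,0,0],[-0.3,-2.5,0,0],[-0.3,-2.5,0,0],[-0.3,-2.5,0,0]]]' >/dev/null
python3 -m jog '[[[-0.3,-2.5,0,0],[-0.3,-2.5,0,0],[-0.3,-2.5,0,0],[-0.2,-2.5,0,0],[0,-2.5,0,0]]]' >/dev/null
python3 -m jog '[[[0,0,0,0.13],[0,0,0,0.13],[0,0,0,0.13],[0,0,0,0.13],[0,0,0,0]]]' | $R
python3 - <<'E'
from h import *
o=get_obs();print(o["time"],o["tcp_pos"],o["tool_rot"],o["joint_pos"],o["wrist_force"])
c=read_camera("wrist");cv2.imwrite("pics/w1.png",c["img"]);print(c["eye"],c["attitude"],c["camera_matrix"],c["dist_coeffs"])
E
```

```text
tcp_pos: [0.2667, -0.4521, 0.231]
tool_rot: [[0.287, -0.958, -0.0], [-0.958, -0.287, 0.0], [-0.001, 0.0, -1.0]]
wrist_force: [0.2, -0.5, 0.5]
finger_gap: 0.0853
tcp_pos: [0.6134, -0.3058, 0.2307]
tool_rot: [[-0.227, -0.974, -0.001], [-0.974, 0.227, 0.0], [-0.0, 0.001, -1.0]]
wrist_force: [0.2, 0.3, -0.6]
finger_gap: 0.0855
2.65 [ 0.6134 -0.3058  0.2307] [[-0.2274 -0.9738 -0.0008]
 [-0.9738  0.2274  0.0004]
 [-0.0002  0.0009 -1.    ]] [-0.4625  0.4489  0.3882  1.511  -0.      2.9085] [ 0.1741  0.2665 -0.5603]
[ 0.696  -0.3245  0.3737] [[-0.2266 -0.9199 -0.3199]
 [-0.974   0.2138  0.0752]
 [-0.0007  0.3286 -0.9445]] [[317.463    0.     258.1997]
 [  0.     317.463  195.2749]
 [  0.       0.       1.    ]] [-0.0085  0.      0.      0.      0.    ]
```

View pics/w1.png

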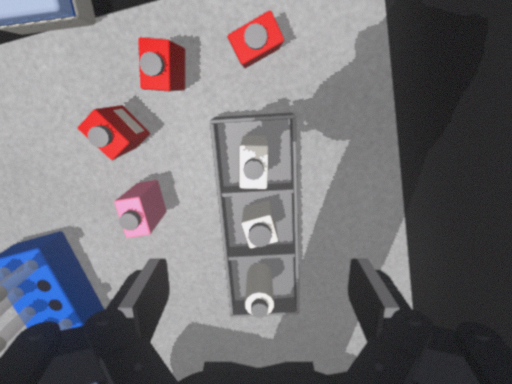

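The wrist view has the flat bottle at (254,168) in the far compartment, with the square one at (260,232) and the round one at (259,303). I'll enlarge the bottle to get its corners.

Run:
```python
import cv2
t=cv2.imread("pics/w1.png")
cv2.imwrite("pics/w1c.png",cv2.resize(t[110:210,210:305],None,fx=6,fy=6,interpolation=cv2.INTER_CUBIC))
```

```text
(no output)
```

View pics/w1c.png

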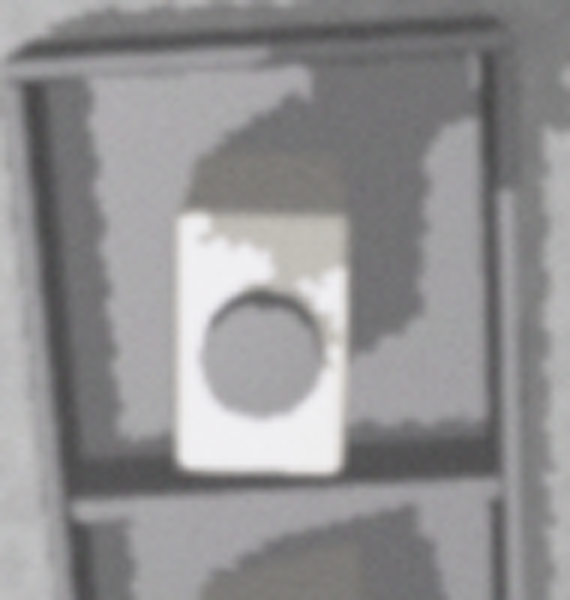

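The top-face corners in the crop are (177,213), (349,212), (343,472) and (180,472).

Run:
```python
from h import *
c=read_camera("wrist")
px=np.array([[(u+.5)/6-.5+210,(v+.5)/6-.5+110] for u,v in [(177,213),(349,212),(344,472),(180,472)]])
p,e=fit(c,px,[[.022,.014],[.022,-.014],[-.022,-.014],[-.022,.014]],.07,[.62,-.3,-.25]);print(p,e)
cap=np.array([[(263+.5)/6-.5+210,(354+.5)/6-.5+110]]);print("cap",ray(c,cap,.08))
o=get_obs();R=np.array(o["tool_rot"]);d=np.r_[p[:2],o["tcp_pos"][2]]-o["tcp_pos"]
print(d,R.T@d*100, "yaw now",np.arctan2(-R[1,1],-R[0,1]))
```

```text
[ 0.6227 -0.3024 -0.231 ] 0.240179311009221
cap [[ 0.6237 -0.3028  0.08  ]]
[0.0093 0.0035 0.    ] [-0.5526 -0.8249 -0.0004] yaw now -0.22616773032995777
```

```bash
python3 -m jog '[[[-0.55,-0.85,0,0],[0,0,3,0],[0,0,3,0],[0,0,3,0],[0,0,3,0]]]' >/dev/null
python3 -m jog '[[[0,0,2.5,0],[0,0,2,0],[0,0,1.5,0],[0,0,1,0],[0,0,0,0]]]'
python3 -m jog '[[[0,0,0,0],[0,0,0,0],[0,0,0,0],[0,0,0,0],[0,0,0,0]]]' 0 50
python3 -m jog '[[[0,0,0,0],[0,0,0,0],[0,0,0,0],[0,0,0,0],[0,0,0,0]]]'
```

```text
time: 3.75
tcp_pos: [0.6226, -0.3021, 0.0399]
tool_rot: [[-0.227, -0.974, -0.002], [-0.974, 0.227, 0.001], [-0.0, 0.002, -1.0]]
wrist_force: [-0.6, -0.6, 0.5]
finger_gap: 0.0855
time: 4.25
tcp_pos: [0.6235, -0.3029, 0.0423]
tool_rot: [[-0.227, -0.974, 0.002], [-0.974, 0.227, -0.001], [0.0, -0.002, -1.0]]
wrist_force: [0.3, -1.1, 2.9]
finger_gap: 0.0269
time: 4.75
tcp_pos: [0.6235, -0.3029, 0.0423]
tool_rot: [[-0.227, -0.974, 0.001], [-0.974, 0.227, -0.001], [0.001, -0.002, -1.0]]
wrist_force: [-0.3, 0.5, 5.6]
finger_gap: 0.0272
```

```bash
python3 -m jog '[[[0,0,-0.5,0],[0,0,-1.2,0],[0,0,-1.8,0],[0,0,-2,0],[0,0,-2,0]]]'
python3 -m jog '[[[0,0,-2.5,0],[0,0,-2.5,0],[0,0,-2.5,0],[0,0,-1.5,0],[0,0,-0.5,0]]]'
python3 -m jog '[[[0,0,0,0],[0,0,0,0]]]'
python3 - <<'E'
from h import *
o=get_obs();print(o["joint_pos"])
a=read_camera("wrist")["img"];b=read_camera("scene")["img"]
cv2.imwrite("pics/l1.png",np.hstack([cv2.resize(a,(400,300)),cv2.resize(b[60:300,60:380],(400,300))]))
E
```

```text
time: 5.25
tcp_pos: [0.6227, -0.3023, 0.1173]
tool_rot: [[-0.227, -0.974, -0.001], [-0.974, 0.227, 0.0], [-0.0, 0.001, -1.0]]
wrist_force: [-0.0, -0.3, -0.5]
finger_gap: 0.0273
time: 5.75
tcp_pos: [0.6235, -0.3027, 0.214]
tool_rot: [[-0.227, -0.974, 0.003], [-0.974, 0.227, -0.001], [0.001, -0.003, -1.0]]
wrist_force: [0.2, 0.7, -2.0]
finger_gap: 0.0274
time: 5.95
tcp_pos: [0.6227, -0.3023, 0.2102]
tool_rot: [[-0.227, -0.974, -0.001], [-0.974, 0.227, 0.001], [-0.0, 0.001, -1.0]]
wrist_force: [-0.0, -0.0, -0.8]
finger_gap: 0.0271
[-0.452   0.4601  0.3602  1.4724  0.0001  2.9187]
```

View pics/l1.png

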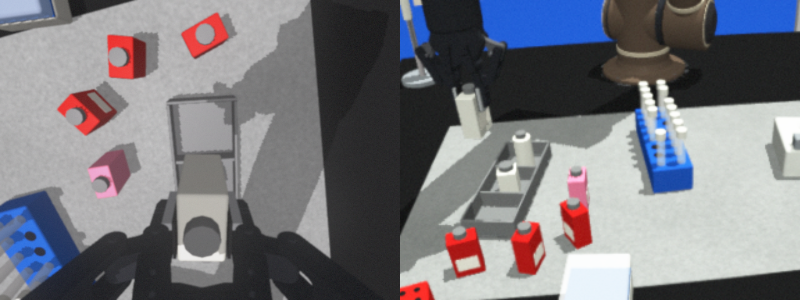

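The bottle is out and upright in the jaws, at about (200,220) in the left half, and both neighbours are still standing. Next I turn it over the tray, keeping joint 6 in range, then carry it over the rack at about (0.46,-0.015).

```bash
python3 -m jog '[[[0,0,0,-0.05],[0,0,0,-0.1],[0,0,0,-0.13],[0,0,0,-0.13],[0,0,0,-0.13]]]' >/dev/null
python3 -m jog '[[[0,0,0,-0.13],[0,0,0,-0.13],[0,0,0,-0.13],[0,0,0,-0.13],[0,0,0,-0.13]]]' >/dev/null
python3 -m jog '[[[0,0,0,-0.13],[0,0,0,-0.13],[0,0,0,-0.13],[0,0,0,-0.07],[0,0,0,0]]]'
python3 - <<'E'
from h import *
o=get_obs();R=np.array(o["tool_rot"]);print(o["joint_pos"],np.arctan2(R[1,0],R[0,0]))
for g in([.48,-.015],[.503,.293]): print(R.T@(np.r_[g,o["tcp_pos"][2]]-o["tcp_pos"])*100)
E
```

```text
time: 7.55
tcp_pos: [0.6226, -0.3024, 0.2102]
tool_rot: [[0.989, -0.149, -0.002], [-0.149, -0.989, 0.001], [-0.002, -0.001, -1.0]]
wrist_force: [0.7, -0.7, -0.9]
finger_gap: 0.0272
[-0.4521  0.4602  0.3603  1.4726  0.      1.2686] -0.14990659128731096
[-18.3965 -26.283    0.0434]
[-20.7222 -57.0811   0.0629]
```

```bash
python3 -m jog '[[[-0.6,-0.9,0,0],[-1.4,-2,0,0],[-1.4,-2,0,0],[-1.4,-2,0,0],[-1.4,-2,0,0]]]' >/dev/null
python3 -m jog '[[[-1.4,-2,0,0],[-1.4,-2,0,0],[-1.4,-2,0,0],[-1.4,-2,0,0],[-1.4,-2,0,0]]]' >/dev/null
python3 -m jog '[[[-1.4,-2,0,0],[-1.4,-2,0,0],[-1.4,-2,0,0],[-1,-1.4,0,0],[-0.15,-1.45,0,0]]]'
python3 -m jog '[[[-0.15,-2,0,0],[-0.15,-2,0,0],[-0.15,-2,0,0],[-0.15,-2,0,0],[-0.15,-2,0,0]]]'
python3 -m jog '[[[-0.15,-2,0,0],[-0.15,-2,0,0],[-0.15,-2,0,0],[-0.15,-2,0,0],[-0.15,-2,0,0]]]' >/dev/null
python3 -m jog '[[[-0.15,-2,0,0],[-0.15,-2,0,0],[-0.15,-2,0,0],[-0.15,-2,0,0],[-0.1,-1.3,0,0]]]'
python3 -m jog '[[[0,0,0,0],[0,0,0,0],[0,0,0,0]]]'
python3 - <<'E'
from h import *
o=get_obs();R=np.array(o["tool_rot"]);print(o["joint_pos"],np.arctan2(R[1,0],R[0,0]))
a=read_camera("wrist");b=read_camera("top")
cv2.imwrite("pics/wr2.png",a["img"]);cv2.imwrite("pics/top2.png",b["img"]);print(a["eye"])
A=cv2.resize(a["img"],(480,360))
B=cv2.resize(b["img"][150:260,60:220],(320,220));C=cv2.resize(b["img"][140:300,225:400],(320,293))
o=np.zeros((600,800,3),np.uint8);o[:360,:480]=A;o[:220,480:]=B;o[220:513,480:]=C
cv2.imwrite("pics/v2.png",o)
E
```

```text
time: 9.05
tcp_pos: [0.4792, 0.0008, 0.2114]
tool_rot: [[0.989, -0.15, -0.0], [-0.15, -0.989, 0.0], [-0.0, -0.0, -1.0]]
wrist_force: [1.0, 0.3, -1.3]
finger_gap: 0.0274
time: 9.55
tcp_pos: [0.4877, 0.1007, 0.2112]
tool_rot: [[0.989, -0.151, -0.0], [-0.151, -0.989, 0.0], [-0.0, -0.0, -1.0]]
wrist_force: [0.2, -0.1, -0.8]
finger_gap: 0.0273
time: 10.55
tcp_pos: [0.5026, 0.2941, 0.2111]
tool_rot: [[0.989, -0.149, -0.0], [-0.149, -0.989, 0.0], [-0.0, -0.0, -1.0]]
wrist_force: [1.5, 1.0, -1.4]
finger_gap: 0.0272
time: 10.85
tcp_pos: [0.503, 0.2919, 0.2114]
tool_rot: [[0.989, -0.15, -0.0], [-0.15, -0.989, -0.0], [-0.0, 0.0, -1.0]]
wrist_force: [0.1, -0.3, -1.2]
finger_gap: 0.027
[ 0.526   0.2344  0.048   1.3847 -0.0003  2.2476] -0.150807442375524
[0.516  0.3759 0.3543]
```

View pics/v2.png

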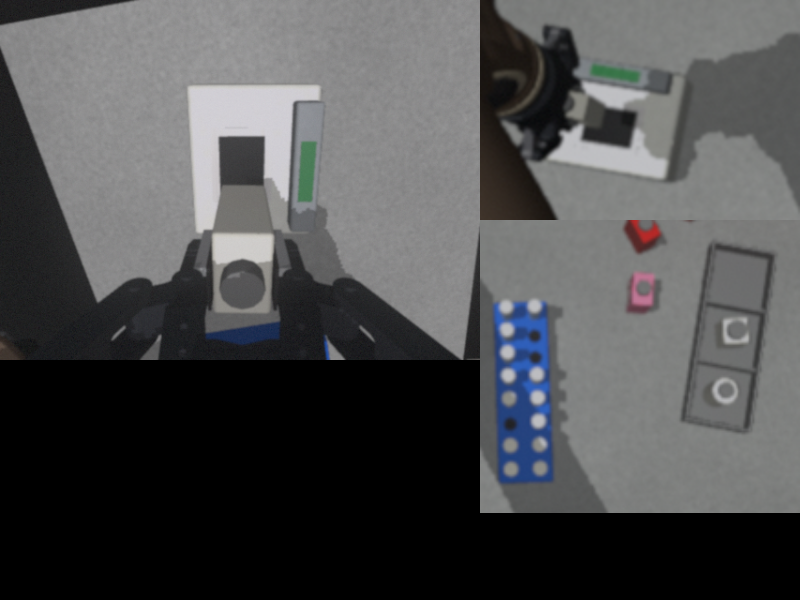

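The bottle hangs over the reader, with the window's far corners at about (219,136) and (265,136) in this view. Rack and bystanders look unmoved. An enlarged wrist crop will give exact positions.

Run:
```python
import cv2
t=cv2.imread("pics/wr2.png")
cv2.imwrite("pics/wr2c.png",cv2.resize(t[85:335,195:355],None,fx=2.4*1.0,fy=2.4,interpolation=cv2.INTER_CUBIC)) if 0 else cv2.imwrite("pics/wr2c.png",cv2.resize(t[85:285,195:355],None,fx=3,fy=3,interpolation=cv2.INTER_CUBIC))
b=t[190:340,200:320]; cv2.imwrite("pics/x.png",b)
import numpy as np
o=np.zeros((600,800,3),np.uint8);o[:,:480]=cv2.imread("pics/wr2c.png");o[:400,480:]=cv2.resize(b,(320,400),interpolation=cv2.INTER_CUBIC);cv2.imwrite("pics/v3.png",o)
```

```text
(no output)
```

View pics/v3.png

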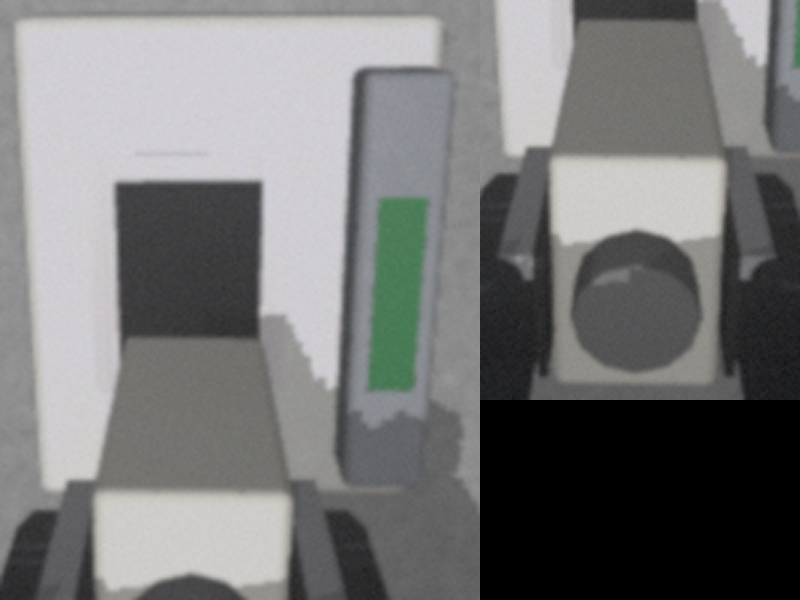

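```bash
cat > m.py <<'E'
from h import *
c=read_camera("wrist"); o=get_obs()
L=lambda A:np.array([[(u+.5)/3-.5+195,(v+.5)/3-.5+85] for u,v in A])
Rr=lambda A:np.array([[(u-480+.5)/2.6667-.5+200,(v+.5)/2.6667-.5+190] for u,v in A])
w,e=fit(c,L([(116,182),(262,181)]),[[-.023,.031],[.023,.031]],.06,[.5,.29,-.15]);print("window far edge",w,e)
w2,e=fit(c,L([(17,17),(438,18),(44,488),(116,182),(262,181)]),[[-.053,.08],[.077,.08],[-.053,-.08],[-.023,.031],[.023,.031]],.06,[.5,.29,-.15]);print("window+box",w2,e)
T=Rr([(551,155),(724,155),(717,383),(555,383)]);F=L([(124,338),(264,337)])
loc=[[.022,.014],[.022,-.014],[-.022,-.014],[-.022,.014]]
def f(p):  # x,y,yaw,ztop, tilt shifts of foot
    return np.r_[proj(c,place(p,loc,p[3]))-T,proj(c,place([p[0]+p[4],p[1]+p[5],p[2]],loc[:2],p[3]-.066))-F].ravel()
r=least_squares(lambda p:np.r_[f(p),p[4:]*300],[.5,.29,1.42,.24,0,0]);b=r.x
print("bottle",b,np.sqrt(np.mean(r.fun**2)),"foot",b[3]-.066,"tcp",o["tcp_pos"])
R=np.array(o["tool_rot"])
for W in(w,w2): print("err tool cm",R.T[:2,:2]@(W[:2]-b[:2])*100,"tcp based",R.T[:2,:2]@(W[:2]-o["tcp_pos"][:2])*100,"yaw err",b[2]-W[2]-np.pi/2)
E
python3 m.py
```

```text
window far edge [ 0.5031  0.2935 -0.1432] 0.26596630242380737
window+box [ 0.5031  0.2936 -0.1466] 2.156303212368303
bottle [ 0.5033  0.2908  1.4173  0.2367  0.0003 -0.0007] 0.5494904222246039 foot 0.17073716157241922 tcp [0.5032 0.2919 0.2115]
err tool cm [-0.0537 -0.2619] tcp based [-0.03   -0.1538] yaw err -0.010263988051011586
err tool cm [-0.0545 -0.2757] tcp based [-0.0308 -0.1675] yaw err -0.00687405046616818
```

```bash
python3 -m jog '[[[0,-0.1,0,0],[0,-0.1,0.5,0],[0,0,1,0],[0,0,1,0],[0,0,1,0]]]' >/dev/null
python3 -m jog '[[[0,0,1,0],[0,0,1,0],[0,0,1,0],[0,0,0.8,0],[0,0,0.7,0]]]'
python3 -m jog '[[[0,0,0.6,0],[0,0,0.5,0],[0,0,0.4,0],[0,0,0.3,0],[0,0,0.2,0]]]'
python3 -m jog '[[[0,0,0,0],[0,0,0,0],[0,0,0,0],[0,0,0,0],[0,0,0,0]]]'
python3 - <<'E'
from h import *
a=read_camera("wrist");b=read_camera("scene");t=read_camera("top")
cv2.imwrite("pics/wr3.png",a["img"]);cv2.imwrite("pics/sc3.png",b["img"])
o=np.zeros((600,800,3),np.uint8)
o[:,:480]=cv2.resize(a["img"][135:335,195:355],None,fx=3,fy=3,interpolation=cv2.INTER_CUBIC)
o[:360,480:]=cv2.resize(b["img"][85:220,340:460],(320,360),interpolation=cv2.INTER_CUBIC)
o[360:,480:]=cv2.resize(t["img"][140:290,225:400],(320,240))
cv2.imwrite("pics/v4.png",o)
E
```

```text
time: 12.0
tcp_pos: [0.5033, 0.2945, 0.1305]
tool_rot: [[0.989, -0.149, -0.0], [-0.149, -0.989, -0.0], [-0.0, 0.0, -1.0]]
wrist_force: [-0.2, -0.1, -1.1]
finger_gap: 0.0276
time: 12.5
tcp_pos: [0.5034, 0.2946, 0.1112]
tool_rot: [[0.989, -0.149, 0.0], [-0.149, -0.989, 0.0], [0.0, -0.0, -1.0]]
wrist_force: [-0.1, -0.2, -0.4]
finger_gap: 0.0273
time: 13.0
tcp_pos: [0.5035, 0.2946, 0.1115]
tool_rot: [[0.989, -0.149, 0.0], [-0.149, -0.989, 0.0], [0.0, -0.0, -1.0]]
wrist_force: [0.1, 0.3, -2.4]
finger_gap: 0.0277
```

View pics/v4.png

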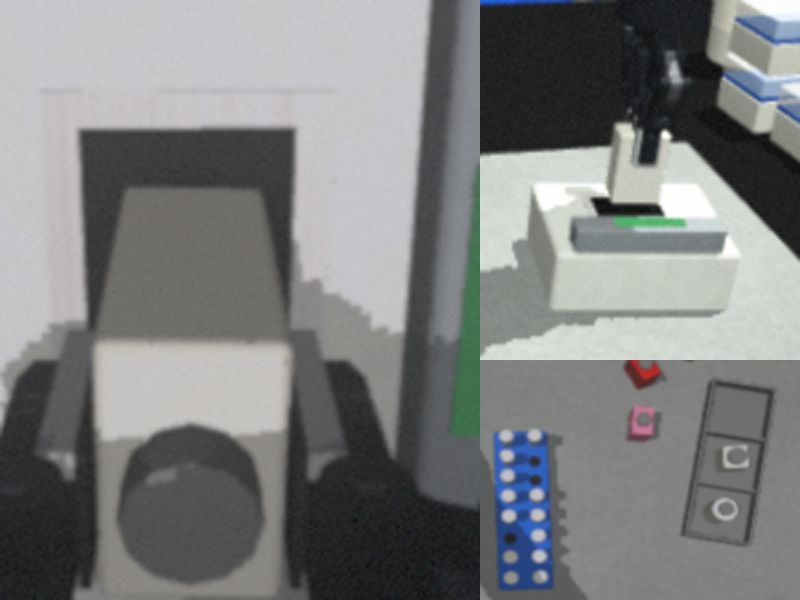

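The bottle stands upright above the window. The window's far corners are at (81,129) and (296,128) in the crop, and the foot's far corners at (124,188) and (263,188). Rack and bystanders are in place.

Run:
```python
from h import *
c=read_camera("wrist"); o=get_obs();R=np.array(o["tool_rot"])[:2,:2]
L=lambda A:np.array([[(u+.5)/3-.5+195,(v+.5)/3-.5+135] for u,v in A])
w,_=fit(c,L([(81,129),(296,128)]),[[-.023,.031],[.023,.031]],.06,[.5,.29,-.15]);print("win",w)
for z in(.071,.0735):
  b,e=fit(c,L([(124,188),(263,188)]),[[.022,.014],[.022,-.014]],z,[.5,.29,1.42])
  print(z,b,e,"err cm",R.T@(w[:2]-b[:2])*100)
T=L([(95,342),(290,342)]);
r=least_squares(lambda p:(proj(c,place(p,[[.022,.014],[.022,-.014]],p[3]))-T).ravel(),[.5,.29,1.42,.138]);print("top",r.x,"foot",r.x[3]-.066)
print(o["tcp_pos"],o["qvel"],o["wrist_force"])
```

```text
win [ 0.503   0.2934 -0.1441]
0.071 [0.5038 0.2928 1.4219] 0.21543524010148982 err cm [-0.0901 -0.0471]
0.0735 [0.504  0.2937 1.4219] 0.007946916983721805 err cm [-0.0894  0.0405]
top [0.5033 0.2911 1.4221 0.1326] foot 0.06662513145539378
[0.5034 0.2946 0.1114] [ 0.0003 -0.0001 -0.0011 -0.0005  0.0018 -0.0003] [-0.2856 -0.3947 -0.916 ]
```

Centring error is about 1 mm, yaw error under 0.01 rad, and the foot is roughly 7–13 mm above the window, so everything is within limits. Handing in.

```bash
python3 -c "
from cell import *
print(hand_in())"
```

```text
the job is handed in; nothing more can be done
None
```

I took the flat bottle from the tray's far compartment and carried it upright over the rack, its foot about 0.17 m above the bench. I handed in at about 13 s with it still gripped at 50 N above the reader window. The system gave no verdict.

**Last checks:**
- **Centring:** the bottle is within about 1 mm of the window centre.
- **Alignment:** its long side is within about 0.01 rad of the window's long side.
- **Upright and still:** the tool points straight down and the bottle looks upright. Joint speeds were about 0.002 rad/s or less.
- **Reader:** the wrist force showed no sign of contact.
- **Rack and other bottles:** by eye they were standing where they began in the last pictures; I did not measure their shift.

**Disagreement:** the two estimates of foot height do not match. The grip height and the foot's edge in the image both give about 13 mm above the window, while the bottle's top edge gives about 7 mm. Both are inside the 3–20 mm band.

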